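# Move the straightedge of a calligraphy ruling board to the marked line

### The arm

A 6-joint arm with a two-finger parallel gripper is mounted at the origin on the work surface. World frame = base frame: x ahead of the robot, y to its left, z up, the work surface at z = 0. Lengths are in m, angles in rad, forces in N, time in s.
With the tool pointing down it reaches from about 0.275 to 0.85 m from the base axis. Payload 5.2 kg.
Tool frame: the origin (TCP) lies on the centre line of the jaws, within the pads' length; the fingertips stand 11 mm ahead of it and the grasp point (between the pads) lies 8 mm behind it; z points along the fingers, y is the line along which they close (so a half turn about z gives the same grasp; the last joint's range is limited). The gripper opens to 85 mm and grips with 20 to 120 N. Pads are 22 mm wide; open, the fingers measure 114 mm over their backs; the gripper's body (76 mm by 85 mm) begins 54 mm behind the grasp point. The pads swing forward as they close: fully open they stand 13 mm farther back than shut.
Start: joints at [0.984, 0.259, 1.535, -0, 1.348, -0.203], TCP at [0.206, 0.51, 0.203] pointing down, gripper open.
Joint ranges: [-3.14, 3.14], [-0.91, 2.08], [0.19, 2.58], [-1.22, 4.36], [0.22, 2.71], [-3.12, 3.12]. Speed limits (rad/s): [2.57, 2.57, 3.14, 3.14, 3.14, 3.14].

### API

Orientations are given as a unit quaternion [w, x, y, z].
In Python, from plant import status, snapshot, calibration, order, recognise, silhouettes, mark_of gives the robot as it stands. The module is installed in compiled form; this text tells all that it offers.
- The arm moves only by the tool arm_command, never from a script. Its argument "increments" is a list of rows, each a list of 5 numbers: the opening, from 0 (shut) to 1 (fully open), then the shift along the tool's x, y, z in m, then the turn about the tool's z in degrees. A call has 1 to 20 rows; each row is the pose to reach, as a shift and turn from the pose commanded when the call began, along the tool's axes at that moment; what a row does not reach only later rows make up. A row lasts 1/12 s, in which the tool goes at most 41.7 mm and 7.16 degrees, less where a joint would pass 70% of its speed; a pose out of reach is approached as far as the arm can. A call with a gripper value outside its range is refused whole. The fingers move at their own pace and stop on an object; the grip force is fixed at half the most. Time passes only in rows, so rows that repeat a pose let the fingers close. It gives the time, the measured TCP pose, the force, the opening and the grip force at its end, in the units of the state.
- status.get_obs(): the state, without advancing time (a new reading comes with each control period).
- snapshot(name): name is "scene" or "top" or "wrist"; returns the picture (400x640x3 uint8, red, green, blue); there is no depth.
- calibration(name): a dict with "intrinsics" (3x3 intrinsics, pixels), "k1" (the pictures are not rectified: a ray, as slopes to the right and down, at radius r is drawn at 1 + k1 r^2 times it, then the intrinsics apply), "pose" (4x4, takes a point from camera to world coordinates). Camera axes: x right, y up, looking along -z (the intrinsics and any distortion apply to the point x, -y, -z); pixel columns grow to the right and rows downward; lengths in m; the calibration is good to about 2 mm. A picture is of the moment at which its call begins: read the wrist's pose just before it. calibration takes no time and is no camera call; for the wrist camera it gives the pose at the moment of the call.
- order.job_done(): hands the job in; it is judged then, once.
Trained networks look in the newest picture that a camera, given by its name, has taken for a name from the list of things; names that differ only in an ending like _2 or _b are one class to them, and where a whole thing is asked for, a point or a joint stands for the part that bears it (a point fixed in the world has none). Each returns a list of dicts, best first, with "conf" (0 to 1); they miss things now and then, are a little off and sometimes report something else, mostly with a low value. They report only what shows in the picture. A call takes as long as a camera call.
- recognise(camera, thing): "bbox" ([left, top, right, bottom] in pixels, round what is visible of it).
- silhouettes(camera, thing): "mask" (400x640 bool, what is visible of it) and "bbox" ([left, top, right, bottom] in pixels, round what is visible of it).
- mark_of(camera, thing): "location" ([column, row] in pixels: a listed point, or the origin of a listed thing).
The state is a dict: "time_s": time; "q": joint angles; "qvel": joint speeds; "joint_torque": joint torques, N m; "tcp_pos": TCP position; "orientation": TCP orientation; "contact_force": force on the tool from outside, world axes, zero at the start; "ft_torque": the same for the moment, N m; "width": opening from 0.0 (shut) to 1.0 (fully open); "finger_force": force on a finger pad.
Only numpy, scipy, OpenCV 4.12 (cv2) and the standard library are available. Lean on these libraries where they do the work, as an engineer would, in place of code of your own. Each camera call takes 0.05 s, during which the arm holds its last target. There are 200 camera calls.

### The job

On the ruling board, set the straightedge to the line marked by the pointed tab: hold the release bar on its carriage up, slide the carriage along the notched rail until it is in line with the pointed tab, then let go so that the bar drops fully into the notch there. Ignore the square and round tabs.

Things in the scene. Friction and masses are not known exactly. Their poses are not given: they have to be found in the camera images.
- bar_grip (a point): Centre of the release bar grip: steel, 60 mm along this point's x (across the rail), 14 mm thick along y (the rail), 34 mm high; pinch it from above, closing along y. Bar down: centre 83 mm above the table, underside 66; two legs under it within 20 mm of its middle; all else on the carriage and rail is below 57. The straightedge runs from the carriage away from the robot, on the same centre line.
- release_bar (a joint): Height of the bar over its lowest place, m: 0 fully down in a notch, 0.030 upper stop (carries the grip point with it). Above 0.017 its pin clears the teeth and the carriage slides freely. A spring and its weight pull it down with 5 to 7 N. The teeth have sloping tops: let go between two notches, it slides with the carriage into the nearer one.
- straightedge (a joint): Position of the carriage (60 x 56 mm, black sides) along the rail, m, growing towards +y of the board, 0 at mid-rail. Nine notches 30 mm apart, from -0.120 to 0.120; end stops at +-0.124. Free of the teeth it slides with under 1 N and stays where it is left.
- tab_point (a point): Tip, on the top face (23 mm above the table), of the pointed steel tab: flat, 30 mm wide, 55 mm long, 5 mm thick, its point towards the rail, on the board's margin nearest the robot. Fixed exactly opposite a notch. Axes as the board's: x across the rail away from the robot, y along the rail, z up. The board is fixed, turned up to 20 degrees. Other tabs there: one square (24 mm), two round.

How it is judged:
At the end, for the whole second after the job is handed in: The carriage is at the notch opposite the pointed tab (bar's centre line within 10 mm of the tab's tip, measured along the rail), the release bar is fully down (within 4 mm of its lowest place) and the carriage is at rest (y of bar_grip in the frame of tab_point between -0.01 and 0.01 m and value of joint release_bar below 0.004 m and velocity of joint straightedge between -0.01 and 0.01 m/s); the robot touches nothing.
It also fails if it takes over 32 s, if anything falls off the work surface, if the arm or the gripper's body presses on something with over 40 N, if the wrist force passes 120 N, or if a joint passes its speed limit or range.

## Working session

There is one attempt and no reset: what is moved stays moved. The work goes in short steps, Python scripts to look and compute and a tool call to move; the robot and the scene stay as the last step left them, time stands still between calls to the robot, and variables do not carry over. Pictures are saved under pics/ and viewed, at most 10 in all, crops included, and the job is handed in when it is done.

Besides the shell and the picture viewer there is one more tool, called by a JSON object that holds its "fn" and its "kwargs". arm_command: Moves the arm, as the interface text tells. Its arguments: {"type":"object","properties":{"increments":{"type":"array","items":{"type":"array","items":{"type":"number"}}}},"required":["increments"]}

```bash
mkdir -p pics; cat > h.py <<'E'
import numpy as np, cv2
from plant import status, snapshot, calibration, order, recognise, silhouettes, mark_of
def ray(cal,px):
    K=np.array(cal["intrinsics"]);k=cal["k1"]
    d=np.array([(px[0]-K[0,2])/K[0,0],(px[1]-K[1,2])/K[1,1]]);u=d.copy()
    for _ in range(30): u=d/(1+k*(u@u))
    T=np.array(cal["pose"]); return T[:3,3],T[:3,:3]@np.array([u[0],-u[1],-1])
def at_z(cal,px,z):
    o,d=ray(cal,px); return o+d*(z-o[2])/d[2]
def proj(cal,p):
    T=np.array(cal["pose"]);c=T[:3,:3].T@(np.array(p)-T[:3,3]);u=np.array([c[0],-c[1]])/-c[2]
    u=u*(1+cal["k1"]*(u@u));K=np.array(cal["intrinsics"]);return K[:2,:2]@u+K[:2,2]
def save(im,n): cv2.imwrite(n,cv2.cvtColor(im,cv2.COLOR_RGB2BGR))
E
python3 - <<'E'
from h import *
o=status.get_obs();print(o["time_s"],o["tcp_pos"],o["orientation"],o["contact_force"])
ims=[]
for c in ("top","scene"):
    im=snapshot(c).copy();cal=calibration(c)
    print(c,np.array(cal["pose"])[:3,3].round(3))
    for t,z in (("bar_grip",.083),("tab_point",.023)):
        for m in mark_of(c,t)[:3]: print(t,round(m["conf"],2),np.round(m["location"],1),at_z(cal,m["location"],z).round(4))
    save(im,f"pics/{c}1.png")
E
```

```text
0.0 [0.20559224 0.50948071 0.20185783] [-3.49230144e-04  1.90732160e-01  9.81641662e-01 -8.76892383e-04] [-0.10632859 -0.48798596  0.55692843]
top [0.475 0.033 0.815]
bar_grip 0.74 [299.9 198.8] [0.5526 0.0383 0.083 ]
tab_point 0.69 [232.5 221.1] [0.5219 0.1602 0.023 ]
scene [ 1.04  -0.219  0.631]
bar_grip 0.89 [342.7 193.5] [0.5511 0.0413 0.083 ]
tab_point 0.6 [394.  185.1] [0.5196 0.1649 0.023 ]
```

View pics/top1.png

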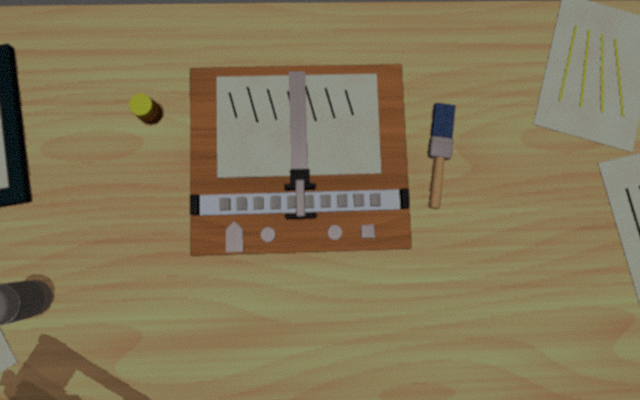

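View pics/scene1.png

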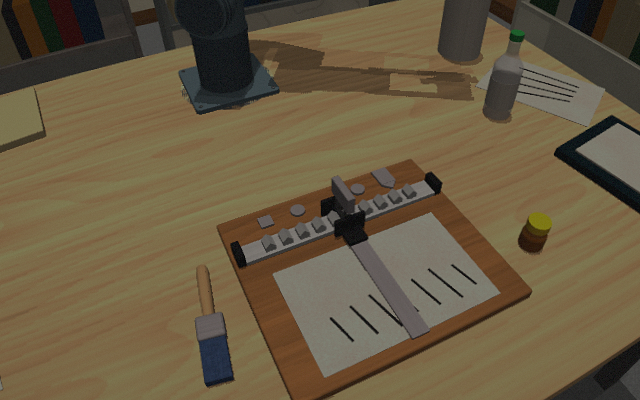

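The top view shows the pointed tab at about (234,222), opposite the leftmost notch (about 233,204). The carriage is at mid-rail (300,198), so it has to travel about +0.120. The scene view agrees: the pointed tab is at (385,177) beside the rail's far end. Next I compute the board's yaw and the approach.

```bash
cat >> h.py <<'E'
from scipy.spatial.transform import Rotation as R
def totool(v):
    w,x,y,z=status.get_obs()["orientation"]; return R.from_quat([x,y,z,w]).as_matrix().T@v
E
python3 - <<'E'
from h import *
c=calibration("top")
def yaw(a,b,z):
    d=at_z(c,a,z)-at_z(c,b,z); return np.degrees(np.arctan2(-d[0],d[1])),np.linalg.norm(d)
print(yaw((195,205),(404,198),.04),yaw((191,254),(411,248),.015),yaw((190,68),(402,65),.015),yaw((234.5,222),(368,225),.02))
# notch teeth row
print(yaw((225,204),(375,200),.04))
o=status.get_obs();print(totool(np.array([.552,.040,.19])-o["tcp_pos"]),R.from_quat(np.roll(o["orientation"],-1)).as_matrix().round(3))
E
```

```text
(np.float64(0.4593611717706222), np.float64(0.36951704169880345)) (np.float64(-0.12309880792080737), np.float64(0.3968719999231285)) (np.float64(-0.04099382386390847), np.float64(0.399740136062128)) (np.float64(-2.850115033860652), np.float64(0.24080475343869825))
(np.float64(0.06398185379850113), np.float64(0.26507677177260897))
[-0.49690363 -0.30601815  0.01254997] [[-0.927  0.374 -0.   ]
 [ 0.374  0.927 -0.001]
 [ 0.    -0.001 -1.   ]]
```

{"fn": "arm_command", "kwargs": {"increments": [[1,-0.035,-0.021,0,-4],[1,-0.07,-0.043,0,-8],[1,-0.105,-0.065,0,-12],[1,-0.14,-0.086,0,-16],[1,-0.175,-0.108,0,-20],[1,-0.21,-0.129,0,-22],[1,-0.245,-0.151,0,-22],[1,-0.28,-0.172,0,-22],[1,-0.315,-0.194,0,-22],[1,-0.35,-0.216,0,-22],[1,-0.385,-0.237,0,-22],[1,-0.42,-0.259,0,-22],[1,-0.455,-0.28,0,-22],[1,-0.48,-0.296,0,-22],[1,-0.497,-0.306,0,-22],[1,-0.497,-0.306,0,-22],[1,-0.497,-0.306,0,-22],[1,-0.497,-0.306,0,-22]]}}

```text
time_s: 1.8
tcp_pos: [0.5515, 0.0407, 0.2025]
orientation: [-0.0, -0.0, 1.0, 0.0]
contact_force: [0.2, 0.1, -0.3]
width: 1.0
finger_force: 0.0
```

```bash
python3 - <<'E'
from h import *
o=status.get_obs();print(o["time_s"],o["tcp_pos"],R.from_quat(np.roll(o["orientation"],-1)).as_matrix().round(3).tolist())
cal=calibration("wrist");im=snapshot("wrist").copy()
for t,z in (("bar_grip",.083),("tab_point",.023)):
    for m in mark_of("wrist",t)[:3]:
        p=at_z(cal,m["location"],z);print(t,round(m["conf"],2),np.round(m["location"],1),p.round(4))
        print(totool(p-o["tcp_pos"]).round(4))
s=silhouettes("wrist","bar_grip")
if s: print("sil",s[0]["conf"],s[0]["bbox"])
save(im,"pics/w1.png")
E
```

```text
1.8 [0.5515456  0.04072067 0.20245813] [[-1.0, -0.0, -0.001], [-0.0, 1.0, 0.001], [0.001, 0.001, -1.0]]
bar_grip 0.87 [323.3 190.6] [0.5554 0.0387 0.083 ]
[-0.0039 -0.0021  0.1195]
tab_point 0.7 [442.8 144.2] [0.524  0.1603 0.023 ]
[0.0273 0.1196 0.1795]
sil 0.68 [312.6, 153.2, 331.3, 227.8]
```

View pics/w1.png

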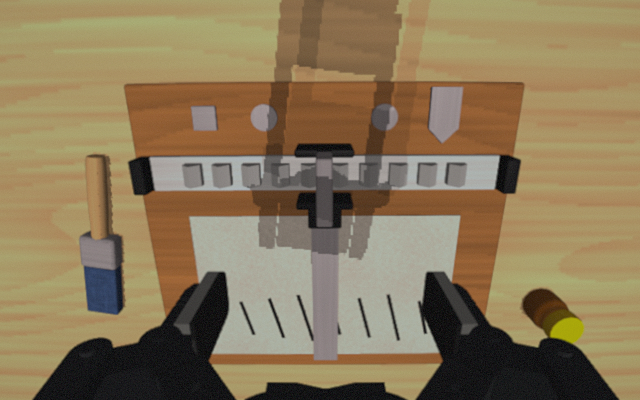

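The wrist view shows the tab tip at (445,142) and the bar at (323,188), with the board square to the tool. All three cameras agree on the bar at about (0.554, 0.039). I'll descend and close on it.

{"fn": "arm_command", "kwargs": {"increments": [[1,-0.002,-0.0015,0.035,0],[1,-0.002,-0.0015,0.07,0],[1,-0.002,-0.0015,0.1,0],[1,-0.002,-0.0015,0.115,0],[1,-0.002,-0.0015,0.1265,0],[1,-0.002,-0.0015,0.1265,0],[1,-0.002,-0.0015,0.1265,0],[0.5,-0.002,-0.0015,0.1265,0],[0.3,-0.002,-0.0015,0.1265,0],[0.2,-0.002,-0.0015,0.1265,0],[0.1,-0.002,-0.0015,0.1265,0],[0,-0.002,-0.0015,0.1265,0],[0,-0.002,-0.0015,0.1265,0],[0,-0.002,-0.0015,0.1265,0],[0,-0.002,-0.0015,0.1265,0],[0,-0.002,-0.0015,0.1265,0]]}}

```text
time_s: 3.33
tcp_pos: [0.5542, 0.0386, 0.0762]
orientation: [-0.0, -0.0, 1.0, -0.0]
contact_force: [0.1, -0.1, 0.2]
width: -0.002
finger_force: 0.0
```

The gripper shut fully with nothing in it, so I'm looking again.

```bash
python3 - <<'E'
from h import *
a=snapshot("wrist").copy();b=snapshot("scene").copy()
b=cv2.resize(b[100:300,220:500],None,fx=2.2,fy=2.2)
save(a,"pics/w2.png");save(b,"pics/s2.png")
for c in ("scene","top","wrist"):
    if c=="top": snapshot(c)
    for m in mark_of(c,"bar_grip")[:2]: print(c,m["conf"],m["location"],at_z(calibration(c),m["location"],.083))
E
```

```text
scene 0.7 [394.9, 184.3] [0.56999319 0.12937593 0.083     ]
scene 0.6 [343.1, 196.8] [0.55818783 0.03838948 0.083     ]
wrist 0.61 [326.0, 252.9] [0.55440571 0.03874508 0.083     ]
```

View pics/w2.png

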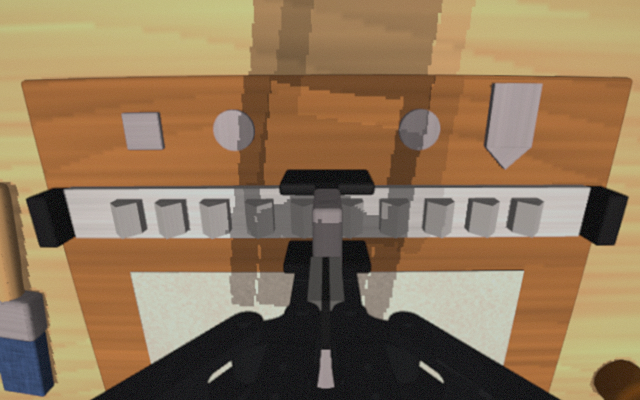

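View pics/s2.png

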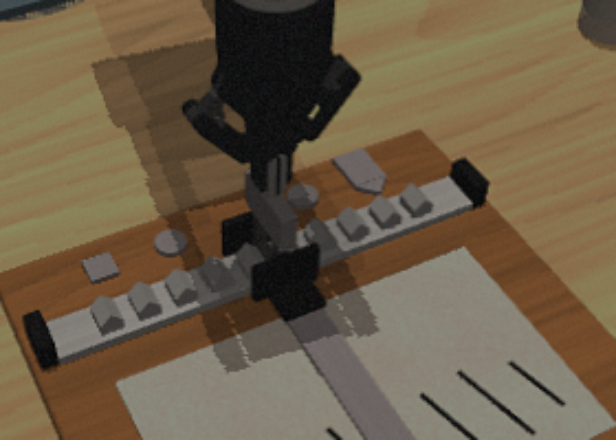

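```bash
python3 - <<'E'
from h import *
o=status.get_obs();p=o["tcp_pos"];print(o["time_s"],p,o["width"],o["finger_force"],o["contact_force"],o["q"])
for c in ("wrist","scene","top"):
    cal=calibration(c);print(c,np.array(cal["pose"])[:3].round(3).tolist())
    for d in ((0,0,-.011),(0,0,0),(0,0,.05)):
        u=proj(cal,p+np.array(d));print(d,u, (u-[220,100])*2.2)
    for q in ((.554-.03,.039,.1),(.554+.03,.039,.1)): u=proj(cal,q);print("bar end",u,(u-[220,100])*2.2)
im=snapshot("top").copy()
save(np.vstack([cv2.resize(im[130:270,180:420],None,fx=3,fy=3)]),"pics/t2.png")
E
```

```text
3.6333 [0.55418281 0.03865512 0.07618749] 0.0004984415373722921 0.0 [-0.49074611  0.69412021 -0.43989355] [-1.31138616e-01  3.84261346e-01  1.68979756e+00 -3.02457285e-05
  1.06759587e+00 -1.70209858e+00]
wrist [[-0.0, -0.946, -0.325, 0.47], [1.0, -0.0, 0.0, 0.038], [-0.0, -0.325, 0.946, 0.247]]
(0, 0, -0.011) [325.79210509 238.38771059] [232.7426312  304.45296329]
(0, 0, 0) [325.81501233 246.82053308] [232.79302712 323.00517278]
(0, 0, 0.05) [325.960604   300.57179501] [233.11332879 441.25794903]
bar end [326.69301633 209.94562114] [234.72463592 241.88036651]
bar end [326.49427267 319.90337367] [234.28739987 483.78742207]
scene [[0.43, -0.636, 0.641, 1.04], [0.903, 0.311, -0.297, -0.219], [-0.011, 0.706, 0.708, 0.631]]
(0, 0, -0.011) [341.95181568 202.80691857] [268.2939945  226.17522084]
(0, 0, 0) [342.05804819 198.12830303] [268.52770602 215.88226667]
(0, 0, 0.05) [342.56340932 175.63303687] [269.6395005  166.39268111]
bar end [334.13262133 176.14876104] [251.09176693 167.5272743 ]
bar end [351.15881309 199.51236023] [288.5493888 218.9271925]
top [[-0.029, 0.994, -0.103, 0.475], [-0.999, -0.025, 0.035, 0.033], [0.033, 0.104, 0.994, 0.815]]
(0, 0, -0.011) [299.75624737 198.97106016] [175.46374421 217.73633236]
(0, 0, 0) [299.69419996 198.28895391] [175.32723992 216.2356986 ]
(0, 0, 0.05) [299.38748113 194.91699319] [174.65245849 208.81738503]
bar end [299.79527015 215.19632652] [175.54959433 253.43191834]
bar end [298.89867545 178.67728562] [173.57708599 173.09002837]
```

View pics/t2.png

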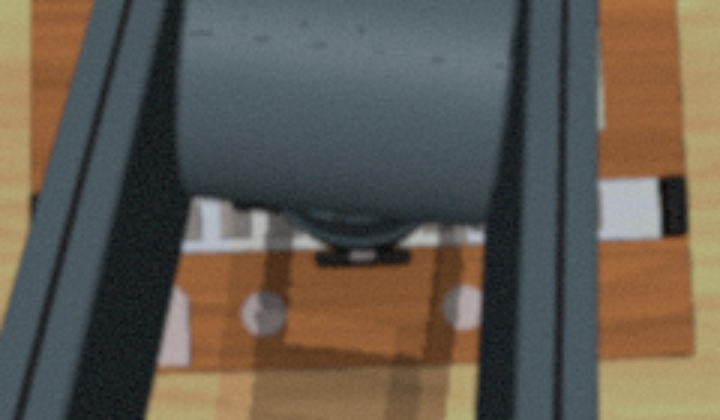

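```bash
python3 - <<'E'
from h import *
a=cv2.imread("pics/w2.png")[170:400,250:400]; b=snapshot("scene")[120:230,300:390][:,:,::-1]
a=cv2.resize(a,(390,598),interpolation=cv2.INTER_CUBIC);b=cv2.resize(b,(405,495),interpolation=cv2.INTER_CUBIC)
im=np.zeros((598,795,3),np.uint8);im[:,:390]=a;im[:495,390:]=b
cv2.imwrite("pics/z3.png",cv2.convertScaleAbs(im,alpha=1.7))
E
```

```text
(no output)
```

View pics/z3.png

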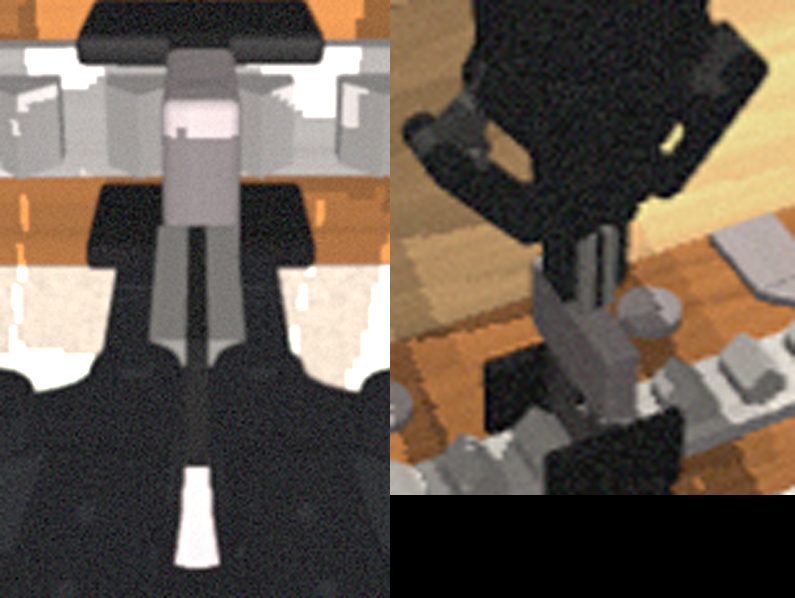

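The zoom shows the shut fingers ending at the bar's top plane (wrist row about 256), and the bar is still down. I'll raise clear, opening on the way, then check the fingers and the bar.

{"fn": "arm_command", "kwargs": {"increments": [[0,0,0,-0.01,0],[0,0,0,-0.025,0],[0,0,0,-0.045,0],[0,0,0,-0.055,0],[0,0,0,-0.055,0],[0,0,0,-0.055,0]]}}

```text
time_s: 4.23
tcp_pos: [0.5546, 0.0386, 0.1319]
orientation: [0.001, -0.0, 1.0, -0.0]
contact_force: [-0.7, 0.1, -0.5]
width: 0.002
finger_force: 0.0
```

```bash
python3 - <<'E'
from h import *
o=status.get_obs();p=o["tcp_pos"];print(o["time_s"],p,o["width"],o["finger_force"],o["contact_force"])
cal=calibration("scene");b=snapshot("scene")[80:230,290:400][:,:,::-1]
b=cv2.resize(b,(440,600),interpolation=cv2.INTER_CUBIC);b=cv2.convertScaleAbs(b,alpha=1.7)
for d,c in (((0,0,-.011),(0,0,255)),((0,0,0),(0,255,0)),((0,0,.062),(255,0,0))):
    u=(proj(cal,p+np.array(d))-[290,80])*4;cv2.circle(b,tuple(int(v) for v in u),3,c,-1)
for q in ((.524,.039,.1),(.584,.039,.1)):
    u=(proj(cal,q)-[290,80])*4;cv2.circle(b,tuple(int(v) for v in u),3,(0,255,255),-1)
cv2.imwrite("pics/z4.png",b)
E
```

```text
4.2333 [0.554642   0.03862116 0.13190555] 0.0017484149551901579 0.0 [-0.68500701  0.09569003 -0.47733058]
```

View pics/z4.png

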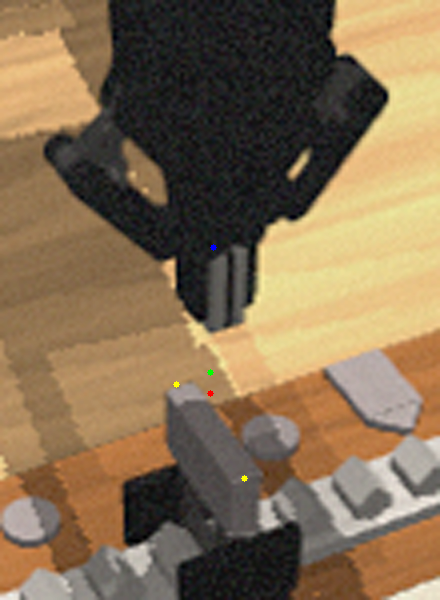

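The picture shows the shut fingertips at about (225,325), while the red dot marks where the reported TCP puts them, at (211,393). That puts the real tips about 35 mm higher, near TCP + 0.024 in z, and it explains both the miss and the zero force. So I'll open and descend to a TCP reading of about 0.046.

{"fn": "arm_command", "kwargs": {"increments": [[1,0,0,0,0],[1,0,0,0,0],[1,0,0,0,0],[1,0,0,0,0],[1,0,0,0,0],[1,0,0,0,0],[1,0,0,0.025,0],[1,0,0,0.05,0],[1,0,0,0.07,0],[1,0,0,0.08,0],[1,0,0,0.086,0],[1,0,0,0.086,0],[0.5,0,0,0.086,0],[0.3,0,0,0.086,0],[0.15,0,0,0.086,0],[0,0,0,0.086,0],[0,0,0,0.086,0],[0,0,0,0.086,0],[0,0,0,0.086,0]]}}

```text
time_s: 5.87
tcp_pos: [0.5545, 0.0386, 0.0459]
orientation: [0.0, -0.0, 1.0, -0.0]
contact_force: [-1.6, -0.4, 4.1]
width: 0.151
finger_force: 59.2
```

Gripped: opening 0.151 is about 13 mm, at 59 N. Now I lift 23 mm.

{"fn": "arm_command", "kwargs": {"increments": [[0,0,0,-0.005,0],[0,0,0,-0.012,0],[0,0,0,-0.018,0],[0,0,0,-0.023,0],[0,0,0,-0.023,0],[0,0,0,-0.023,0]]}}

```text
time_s: 6.37
tcp_pos: [0.5544, 0.0386, 0.0684]
orientation: [0.0, -0.0, 1.0, -0.0]
contact_force: [2.4, -0.6, -5.8]
width: 0.152
finger_force: 58.4
```

The -5.8 N load is the spring, so the bar is up. Now I slide +0.120 along y.

{"fn": "arm_command", "kwargs": {"increments": [[0,0,0.01,0,0],[0,0,0.025,0,0],[0,0,0.04,0,0],[0,0,0.055,0,0],[0,0,0.07,0,0],[0,0,0.085,0,0],[0,0,0.1,0,0],[0,0,0.112,0,0],[0,0,0.12,0,0],[0,0,0.12,0,0],[0,0,0.12,0,0],[0,0,0.12,0,0]]}}

```text
time_s: 7.37
tcp_pos: [0.5539, 0.1583, 0.068]
orientation: [-0.0, -0.0, 1.0, -0.0]
contact_force: [2.4, 0.3, -5.8]
width: 0.15
finger_force: 58.8
```

```bash
python3 - <<'E'
from h import *
im=snapshot("wrist").copy();cal=calibration("wrist")
for m in mark_of("wrist","tab_point")[:2]: print(m["conf"],m["location"],at_z(cal,m["location"],.023))
for m in mark_of("wrist","bar_grip")[:2]: print(m["conf"],m["location"],at_z(cal,m["location"],.106))
save(im,"pics/w5.png")
E
```

```text
0.88 [327.8, 174.0] [0.52419792 0.15941506 0.023     ]
0.72 [321.0, 282.3] [0.55275077 0.15593603 0.106     ]
```

View pics/w5.png

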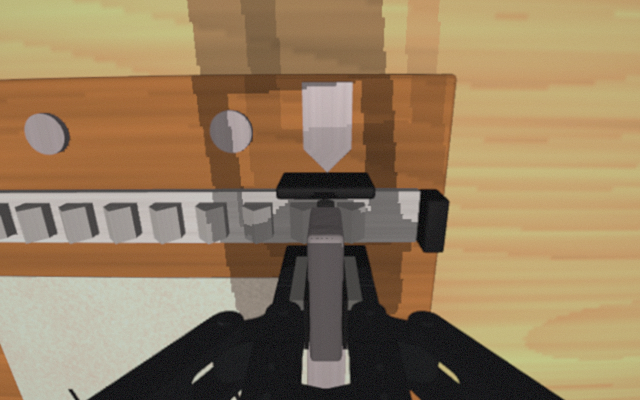

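The bar is held up and the carriage centre (326,185) lines up with the tab tip (327,172). I'll lower it, release and retreat.

{"fn": "arm_command", "kwargs": {"increments": [[0,0,0,0.006,0],[0,0,0,0.012,0],[0,0,0,0.018,0],[0,0,0,0.0225,0],[0,0,0,0.0225,0],[0,0,0,0.0225,0]]}}

```text
time_s: 8.02
tcp_pos: [0.554, 0.1586, 0.0459]
orientation: [-0.0, -0.0, 1.0, -0.0]
contact_force: [-0.7, 0.3, 1.2]
width: 0.151
finger_force: 59.7
```

{"fn": "arm_command", "kwargs": {"increments": [[0.3,0,0,0,0],[0.6,0,0,0,0],[1,0,0,0,0],[1,0,0,0,0],[1,0,0,0,0],[1,0,0,0,0],[1,0,0,0,0],[1,0,0,-0.02,0],[1,0,0,-0.05,0],[1,0,0,-0.085,0],[1,0,0,-0.12,0],[1,0,0,-0.15,0],[1,0,0,-0.15,0],[1,0,0,-0.15,0],[1,0,0,-0.15,0]]}}

```text
time_s: 9.27
tcp_pos: [0.5537, 0.1586, 0.1951]
orientation: [-0.0, -0.0, 1.0, -0.0]
contact_force: [-0.3, -0.7, -0.5]
width: 1.001
finger_force: 0.0
```

```bash
python3 - <<'E'
from h import *
o=status.get_obs();print(o["width"],o["contact_force"],o["qvel"])
for c in ("wrist","scene"):
    im=snapshot(c).copy();cal=calibration(c)
    for t,z in (("bar_grip",.083),("tab_point",.023)):
        for m in mark_of(c,t)[:1]: print(c,t,m["conf"],m["location"],at_z(cal,m["location"],z))
    if c=="wrist": save(im,"pics/w6.png")
E
```

```text
1.0009916407619044 [-0.29168941 -0.67962067 -0.48623757] [0.00024369 0.0213387  0.02637684 0.00050709 0.00142017 0.00075887]
wrist bar_grip 0.72 [322.7, 188.2] [0.55221753 0.15601214 0.083     ]
wrist tab_point 0.68 [328.6, 144.3] [0.52440708 0.16146447 0.023     ]
scene bar_grip 0.59 [406.3, 176.2] [0.5614499  0.15729298 0.083     ]
scene tab_point 0.73 [391.9, 185.0] [0.51770445 0.16151809 0.023     ]
```

View pics/w6.png

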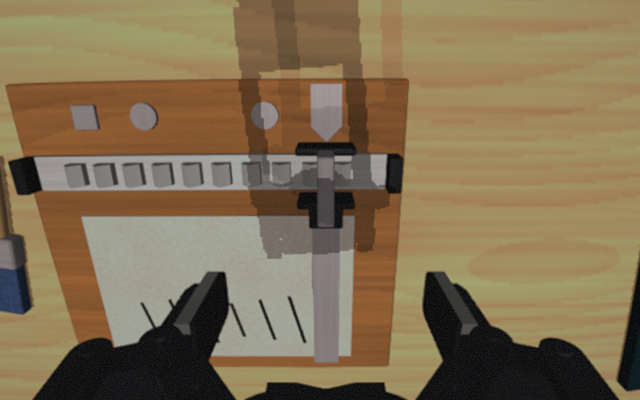

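The carriage (325,190) is in line with the tab tip (327,140). The bar spans rows 153–227, the same as at the start, so it is fully down. The gripper is clear, so I'm handing in.

```bash
python3 -c "
from plant import order; print(order.job_done())"
```

```text
the job is handed in; nothing more can be done
None
```

I handed the job in at about 9.5 s: the carriage is at the end notch opposite the pointed tab, with the bar down and the gripper clear, going by the final wrist picture; the hand-in call returned no verdict.

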